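Find the empty reel box by pressing its flap

ROBOT

A 7-joint arm with a two-finger parallel gripper is mounted at the origin on a cart in front of the work surface, level with it; the furniture and walls round the work are solid. World frame = base frame: x ahead of the robot, y to its left, z up, the work surface at z = 0. Lengths are in m, angles in rad, forces in N, time in s.
With the tool pointing down it reaches from about 0.425 to 0.95 m from the base axis. Payload 16.7 kg.
Tool frame: the origin (TCP) lies at the very end of the fingers, on their centre line; the grasp point (between the pads) lies 19 mm behind it; y points along the fingers, z is the direction in which the jaws open and shut, and the axes are right-handed (so a half turn about y gives the same grasp; the last joint's range is limited). The gripper opens to 94 mm and grips with 3 to 60 N. Pads are 16 mm wide; open, the fingers measure 119 mm over their backs; the gripper's body (75 mm by 177 mm) begins 78 mm behind the grasp point.
Start: joints at [-1.31, 0.426, 0.074, 1.606, -0.034, 1.111, -0.067], TCP at [0.269, 0.619, 0.167] pointing down, gripper open.
Joint ranges: [-2.85, 2.85], [-0.5, 2.14], [-1.23, 1.37], [0.21, 2.46], [-1.02, 4.16], [0.16, 2.05], [-2.73, 2.73]. Speed limits (rad/s): [1.89, 1.89, 2.39, 2.39, 3.01, 3.01, 3.01].

INTERFACE

Orientations are given as a unit quaternion [w, x, y, z].
In Python, from rig import env, eyes gives the robot as it stands. The module is installed in compiled form; this text tells all that it offers.
- The arm moves only by the shell command python3 -m handwheel 'ROWS' [OPENING] [FORCE]. ROWS is text: rows parted by semicolons, each of 6 numbers parted by spaces: the shift along the tool's x, y, z normalised to -1 to 1, where 1 is 0.05 m, then the turn, a rotation vector about the tool's x, y, z normalised to -1 to 1, where 1 is 30 degrees. A call has exactly 10 rows; each row shifts and turns the commanded pose from where the row before left it, along the tool's axes as they then stand; what a row does not reach is not made up. A row lasts 1/12 s, in which the tool goes at most 41.7 mm and 7.16 degrees, less where a joint would pass 70% of its speed; a pose out of reach is approached as far as the arm can. A call with a number of a shift or a turn outside -1 to 1 is refused whole. A call with a gripper value outside its range is refused whole. OPENING is the gripper's target within -1 to 1 (shut at 1, half-way at 0, fully open at -1), set as the call begins (- or left out, the last holds). The fingers move at their own pace and stop on an object; FORCE is the grip in N (left out, the last holds). Time passes only in rows, so rows that do not move let the fingers close, or fill a call up. It gives the time, the measured TCP pose, the force and the opening at its end, in the units of the state.
- env.observe(): the state, without advancing time (a new reading comes with each control period).
- eyes.snapshot(name): name is "scene" or "top" or "wrist"; returns a dict with "image" (480x640x3 uint8, red, green, blue), "z_map" (480x640 float32, m along the optical axis (not along the pixel's ray), 0 where there is no reading), "mtx" (3x3 intrinsics, pixels), "R" (3x3) and "t" (3): a world point X has camera coordinates R X + t; the wrist camera has in their place "tool_from_camera" (4x4, takes a point from camera to tool coordinates, whose origin is the TCP and whose axes are the tool frame's). Camera axes: x right, y down, z forward; pixel columns grow to the right and rows downward; lengths in m; the calibration is good to about 2 mm. A picture is of the moment at which its call begins: read the wrist's pose just before it.
- env.finish_job(): hands the job in, once; it reports no verdict.
The state is a dict: "t": time; "qpos": joint angles; "dq": joint speeds; "joint_torque": joint torques, N m; "eef_pos": TCP position; "eef_rot": TCP orientation; "wrist_force": force on the tool from outside, world axes, zero at the start; "torque": the same for the moment, N m; "width": finger opening in m.
Only numpy, scipy, OpenCV 4.12 (cv2) and the standard library are available. Lean on these libraries where they do the work, as an engineer would, in place of code of your own. Each camera call takes 0.05 s, during which the arm holds its last target. There are 200 camera calls.

TASK

One of the four identical grey reel boxes has run out. Press lightly with the fingertips on the ribbed front end of each flap until you find the one that gives way, then push that flap down into its box until it is wide open for refilling, and leave it open with the hand withdrawn. Nothing is to be gripped or lifted, and the things lying around stay where they are.

Things in the scene. Friction and masses are not known exactly. Their poses are not given: they have to be found in the camera images.
- box_a: Reel box, leftmost of the row (seen from the robot): grey sheet box 104 (x) x 100 (y) x 85 mm high, fixed to the bench, walls 4 mm, with a flap as its top. Origin: centre of its underside; its x axis points away from its front (the face with the card holder), z up. Inside 96 x 92 mm. The four boxes are identical from outside.
- box_b: Reel box, second from the left (seen from the robot): grey sheet box 104 (x) x 100 (y) x 85 mm high, fixed to the bench, walls 4 mm, with a flap as its top. Origin: centre of its underside; its x axis points away from its front (the face with the card holder), z up. Inside 96 x 92 mm. The four boxes are identical from outside.
- box_c: Reel box, second from the right (seen from the robot): grey sheet box 104 (x) x 100 (y) x 85 mm high, fixed to the bench, walls 4 mm, with a flap as its top. Origin: centre of its underside; its x axis points away from its front (the face with the card holder), z up. Inside 96 x 92 mm. The four boxes are identical from outside.
- box_d: Reel box, rightmost of the row (seen from the robot): grey sheet box 104 (x) x 100 (y) x 85 mm high, fixed to the bench, walls 4 mm, with a flap as its top. Origin: centre of its underside; its x axis points away from its front (the face with the card holder), z up. Inside 96 x 92 mm. The four boxes are identical from outside.
- flap_a (a joint): Flap of box_a, rad: 0 = shut, level, flush with the rim; grows as its front end sinks into the box; stop at 1.1 (wide open). Pin friction 0.08 N m (about 2 N at the press point), no spring: it stays at whatever angle it is left. With a reel underneath it gives about 1 mm, then springs back: 5 N within 3 mm, dead stop near 0.11 rad. With none it swings all the way.
- flap_a_press (a point): Press point on the top face of flap_a, on its three dark cross ribs, 45 mm in front of the hinge pin, midway across, 84.5 mm above the bench when shut; it moves with the flap.
- flap_a_hinge (a point): Middle of the hinge pin of flap_a, 81.5 mm above the bench, 22 mm behind the box's centre; fixed, axes as the box's, pin along y. The flap is a 6 mm aluminium plate 92 (x) x 88 (y) mm, the pin in its mid-plane: 68 mm lie in front of the pin and sink, 24 mm behind it and rise up to 22 mm above the rim.
- flap_b (a joint): Flap of box_b, rad: 0 = shut, level, flush with the rim; grows as its front end sinks into the box; stop at 1.1 (wide open). Pin friction 0.08 N m (about 2 N at the press point), no spring: it stays at whatever angle it is left. With a reel underneath it gives about 1 mm, then springs back: 5 N within 3 mm, dead stop near 0.11 rad. With none it swings all the way.
- flap_b_press (a point): Press point on the top face of flap_b, on its three dark cross ribs, 45 mm in front of the hinge pin, midway across, 84.5 mm above the bench when shut; it moves with the flap.
- flap_b_hinge (a point): Middle of the hinge pin of flap_b, 81.5 mm above the bench, 22 mm behind the box's centre; fixed, axes as the box's, pin along y. The flap is a 6 mm aluminium plate 92 (x) x 88 (y) mm, the pin in its mid-plane: 68 mm lie in front of the pin and sink, 24 mm behind it and rise up to 22 mm above the rim.
- flap_c (a joint): Flap of box_c, rad: 0 = shut, level, flush with the rim; grows as its front end sinks into the box; stop at 1.1 (wide open). Pin friction 0.08 N m (about 2 N at the press point), no spring: it stays at whatever angle it is left. With a reel underneath it gives about 1 mm, then springs back: 5 N within 3 mm, dead stop near 0.11 rad. With none it swings all the way.
- flap_c_press (a point): Press point on the top face of flap_c, on its three dark cross ribs, 45 mm in front of the hinge pin, midway across, 84.5 mm above the bench when shut; it moves with the flap.
- flap_c_hinge (a point): Middle of the hinge pin of flap_c, 81.5 mm above the bench, 22 mm behind the box's centre; fixed, axes as the box's, pin along y. The flap is a 6 mm aluminium plate 92 (x) x 88 (y) mm, the pin in its mid-plane: 68 mm lie in front of the pin and sink, 24 mm behind it and rise up to 22 mm above the rim.
- flap_d (a joint): Flap of box_d, rad: 0 = shut, level, flush with the rim; grows as its front end sinks into the box; stop at 1.1 (wide open). Pin friction 0.08 N m (about 2 N at the press point), no spring: it stays at whatever angle it is left. With a reel underneath it gives about 1 mm, then springs back: 5 N within 3 mm, dead stop near 0.11 rad. With none it swings all the way.
- flap_d_press (a point): Press point on the top face of flap_d, on its three dark cross ribs, 45 mm in front of the hinge pin, midway across, 84.5 mm above the bench when shut; it moves with the flap.
- flap_d_hinge (a point): Middle of the hinge pin of flap_d, 81.5 mm above the bench, 22 mm behind the box's centre; fixed, axes as the box's, pin along y. The flap is a 6 mm aluminium plate 92 (x) x 88 (y) mm, the pin in its mid-plane: 68 mm lie in front of the pin and sink, 24 mm behind it and rise up to 22 mm above the rim.
- weight: Turned brass-coloured hold-down weight 40 x 40 x 58 mm, standing between the two middle boxes. Loose bystander, to be left alone; origin: centre of its underside.
- marker2: Marker pen 13 x 130 x 13 mm, lying between the two left boxes. Loose bystander, to be left alone; origin: centre of its underside.
- nippers2: Side cutters 48 x 111 x 12 mm, lying in front of the middle boxes. Loose bystander, to be left alone; origin: centre of its underside.
- tip_cleaner: Round black tip cleaning pot 72 mm wide, 55 mm high, behind the boxes. Loose bystander, to be left alone; origin: centre of its underside.
- hex_keys: Folding hex key set 26 x 85 x 18 mm, lying between or in front of the two right boxes. Loose bystander, to be left alone; origin: centre of its underside.
- flux_bottle: Slim bottle with a red spout, 43 mm wide, 130 mm high, at the back right. Loose bystander, to be left alone; origin: centre of its underside.
- bin2: Small yellow open parts bin 94 x 63 x 42 mm, at the back left. Loose bystander, to be left alone; origin: centre of its underside.
- tweezers1: Tweezers 15 x 129 x 9 mm, lying behind the boxes on the right. Loose bystander, to be left alone; origin: centre of its underside.

How it is judged:
At the end, for the whole second after the job is handed in: One flap stands open at 0.9 rad (52 degrees) or more and at rest; the other three flaps are still shut (under 0.12 rad) (((value of joint flap_a above 0.9 rad and velocity of joint flap_a below 0.05 rad/s and value of joint each of flap_b, flap_c, flap_d below 0.12 rad) or (value of joint flap_b above 0.9 rad and velocity of joint flap_b below 0.05 rad/s and value of joint each of flap_a, flap_c, flap_d below 0.12 rad) or (value of joint flap_c above 0.9 rad and velocity of joint flap_c below 0.05 rad/s and value of joint each of flap_a, flap_b, flap_d below 0.12 rad) or (value of joint flap_d above 0.9 rad and velocity of joint flap_d below 0.05 rad/s and value of joint each of flap_a, flap_b, flap_c below 0.12 rad))); the robot touches nothing.
It fails at once if a box or its flap is pushed with more than 40 N (contact force between any of the arm, the fingers and box_a above 40 N or contact force between any of the arm, the fingers and box_b above 40 N or contact force between any of the arm, the fingers and box_c above 40 N or contact force between any of the arm, the fingers and box_d above 40 N).
It fails at once if a bystander is lifted, carried or knocked more than 25 mm from its place (distance of any of weight, marker2, nippers2, tip_cleaner, hex_keys, flux_bottle, bin2, tweezers1 from where it was at the start of the episode above 0.025 m).
It also fails if it takes over 56 s, if anything falls off the work surface, if the arm or the gripper's body presses on something with over 40 N, if the wrist force passes 120 N, or if a joint passes its speed limit or range.

## Working session

There is one attempt and no reset: what is moved stays moved. The work goes in short steps, Python scripts to look and compute and a shell command to move; the robot and the scene stay as the last step left them, time stands still between calls to the robot, and variables do not carry over. Pictures are saved under pics/ and viewed, about 8 in all and at most 12, crops included, and the job is handed in when it is done.

```bash
mkdir -p pics; python3 - <<'E'
from rig import env, eyes
import cv2, numpy as np
o=env.observe(); print({k:np.round(v,3).tolist() for k,v in o.items()})
a=eyes.snapshot("scene"); b=eyes.snapshot("top")
for n,s in (("scene",a),("top",b)):
    cv2.imwrite(f"pics/{n}1.png",s["image"][:,:,::-1]); np.savez(f"{n}.npz",**s)
    print(n,s["mtx"].round(1).tolist(),s["R"].round(3).tolist(),s["t"].round(3).tolist())
E
```

```text
{'t': 0.0, 'qpos': [-1.311, 0.427, 0.074, 1.607, -0.034, 1.111, -0.067], 'dq': [-0.002, -0.0, 0.0, 0.002, -0.001, 0.001, -0.0], 'joint_torque': [0.001, -93.581, 3.667, -45.415, -0.049, 0.02, 0.0], 'eef_pos': [0.269, 0.619, 0.167], 'eef_rot': [-0.692, 0.693, -0.144, 0.144], 'wrist_force': [0.009, -0.372, 0.06], 'torque': [-0.004, 0.026, -0.049], 'width': 0.094}
scene [[505.3, 0.0, 317.0], [0.0, 505.3, 231.2], [0.0, 0.0, 1.0]] [[0.856, -0.517, -0.011], [-0.342, -0.55, -0.762], [0.388, 0.656, -0.648]] [-0.478, 0.237, 0.968]
top [[463.6, 0.0, 314.3], [0.0, 463.6, 239.4], [0.0, 0.0, 1.0]] [[-0.003, -0.999, -0.034], [-0.99, 0.007, -0.142], [0.142, 0.033, -0.989]] [0.02, 0.586, 0.953]
```

View pics/top1.png

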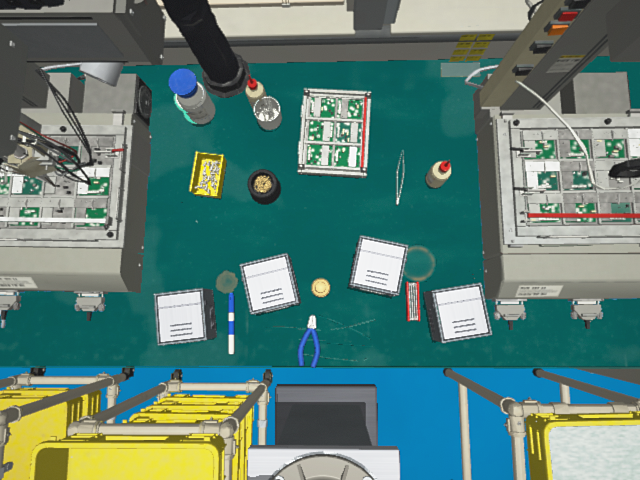

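View pics/scene1.png

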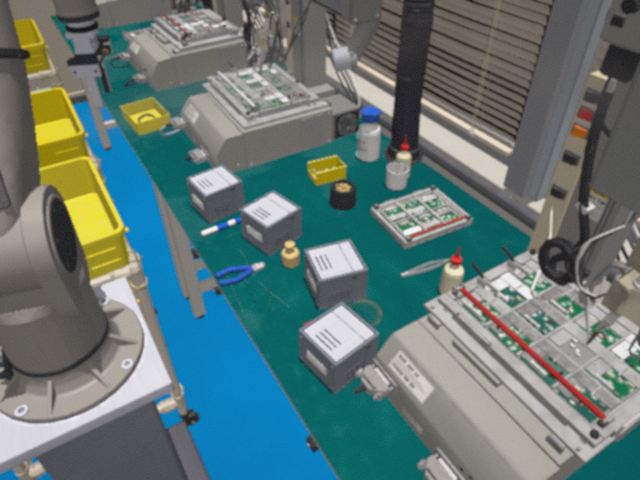

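The top view shows four boxes with white flaps. Their centres are near (181,317), (270,284), (380,266) and (460,312), with the ribs toward the robot (bottom). The marker is at (231,322), the weight at (320,287), the nippers at (309,340) and the hex keys at (413,300). The scene view agrees.

```bash
cat > m.py <<'E'
import numpy as np, cv2
def load(n): return dict(np.load(n+".npz"))
def ray(s,uv,z):
    d=s["R"].T@np.linalg.inv(s["mtx"])@np.array([*uv,1.]); c=-s["R"].T@s["t"]
    return c+d*(z-c[2])/d[2]
def back(s,m):
    v,u=np.nonzero(m&(s["z_map"]>0)); z=s["z_map"][v,u]
    P=np.linalg.inv(s["mtx"])@np.stack([u*z,v*z,z]); return (s["R"].T@(P-s["t"][:,None])).T
E
python3 - <<'E'
from m import *
for n,seeds in (("top",[(181,310),(270,280),(380,262),(460,308)]),("scene",[(215,180),(271,207),(336,262),(338,335)])):
    s=load(n); im=s["image"]; hsv=cv2.cvtColor(im,cv2.COLOR_RGB2HSV)
    w=((hsv[...,2]>175)&(hsv[...,1]<40)).astype(np.uint8)
    w=cv2.morphologyEx(w,cv2.MORPH_CLOSE,np.ones((5,5)))
    k,lab,st,_=cv2.connectedComponentsWithStats(w)
    for name,(u,v) in zip("abcd",seeds):
        l=np.bincount(lab[v-8:v+8,u-8:u+8].ravel(),minlength=k)[1:].argmax()+1
        m=lab==l; P=back(s,m); z=np.median(P[:,2])
        C=[ray(s,p,z)[:2] for p in np.argwhere(m)[:,::-1]]
        (cx,cy),sz,ang=cv2.minAreaRect((np.array(C)*1000).astype(np.float32))
        g=cv2.cvtColor(im,cv2.COLOR_RGB2GRAY)
        d=(g<130)&(cv2.erode(w*m.astype(np.uint8),np.ones((5,5)))>0)
        R=np.array([ray(s,p,z)[:2] for p in np.argwhere(d)[:,::-1]]) if d.any() else np.zeros((1,2))
        print(n,name,st[l],"z",z.round(4),"c",round(cx),round(cy),np.round(sz),round(ang,1),"dark",d.sum(),(R.mean(0)*1000).round(),"mean",(np.mean(C,0)*1000).round())
s=load("top")
im=s["image"][220:370,140:500]; cv2.imwrite("pics/crop.png",cv2.resize(im,None,fx=2.2,fy=2.2,interpolation=3)[:,:,::-1])
E
```

```text
top a [ 158  289   48   56 2006] z 0.085 c 425 285 [103.  92.] 6.4 dark 27 [399. 288.] mean [425. 288.]
top b [ 240  254   58   60 2249] z 0.0846 c 490 108 [105.  98.] 13.4 dark 14 [465.  96.] mean [491. 107.]
top c [ 351  236   57   59 2386] z 0.0844 c 525 -115 [ 98. 107.] 77.6 dark 23 [ 496. -128.] mean [ 526. -115.]
top d [ 432  283   60   60 2468] z 0.0843 c 432 -277 [103.  98.] 9.2 dark 39 [ 406. -290.] mean [ 432. -275.]
scene a [190 167  48  28 766] z 0.0821 c 429 286 [93. 93.] 5.9 dark 0 [0. 0.] mean [428. 285.]
scene b [244 193  53  33 963] z 0.0825 c 495 106 [95. 91.] 13.6 dark 0 [0. 0.] mean [494. 105.]
scene c [ 308  241   56   38 1350] z 0.0828 c 530 -118 [90. 93.] 77.4 dark 0 [0. 0.] mean [ 530. -120.]
scene d [ 304  306   70   56 2079] z 0.0832 c 434 -280 [93. 89.] 8.8 dark 0 [0. 0.] mean [ 433. -281.]
```

View pics/crop.png

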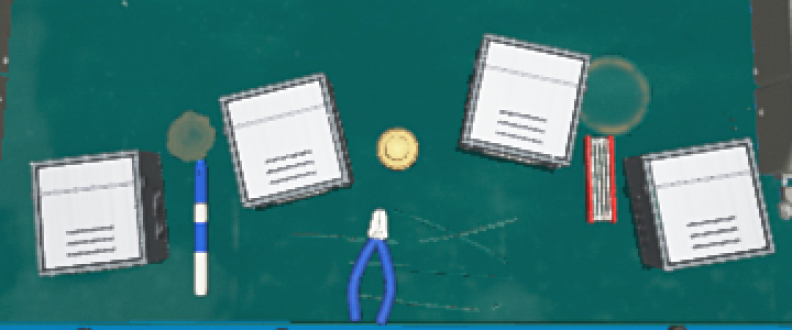

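The crop shows the hinge lines at the rear and the ribs at the front. Both views agree within about 5 mm. From these the yaws are roughly a +6°, b +13.5°, c −12.5° and d +9°. Next I'll write a planning helper and check the obstacle heights around the row.

```bash
cat > go.py <<'E'
# usage: go.py x y z yaw_deg(of tool z axis, mod 180 | -) rows -> per-row units
import sys, numpy as np
from rig import env
from scipy.spatial.transform import Rotation as Ro
o=env.observe(); R=Ro.from_quat(np.roll(o["eef_rot"],-1)); M=R.as_matrix()
print("t",round(o["t"],2),"p",o["eef_pos"].round(4),"F",o["wrist_force"].round(2),"ydir",M[:,1].round(3),"zdir",M[:,2].round(3),"w",round(o["width"],3),"q",o["qpos"].round(2))
if len(sys.argv)>4:
    x,y,z=map(float,sys.argv[1:4]); n=int(sys.argv[5])
    a=0 
    if sys.argv[4]!="-": a=(float(sys.argv[4])-np.degrees(np.arctan2(M[1,2],M[0,2]))+90)%180-90
    R2=Ro.from_euler("z",a,degrees=True)*R
    d=np.array([x,y,z])-o["eef_pos"]
    print("world turn",round(a,1),"turn row units",((R.inv()*R2).as_rotvec(degrees=True)/n/30).round(4))
    print("shift units per row, orientation now:",(M.T@d/n/.05).round(4)," after turn:",(R2.as_matrix().T@d/n/.05).round(4))
E
python3 - <<'E'
from m import *
for n in("top","scene"):
    s=load(n); P=back(s,np.ones((480,640),bool))
    for y0 in np.arange(-.5,.7,.1):
        r=[]
        for x0 in np.arange(.2,.8,.1):
            q=P[(P[:,0]>x0)&(P[:,0]<x0+.1)&(P[:,1]>y0)&(P[:,1]<y0+.1),2]; r.append(round(float(np.percentile(q,99)),2) if len(q)>20 else None)
        print(n,round(y0,1),r)
E
python3 go.py .404 .2835 .12 96 20
```

```text
top -0.5 [0.03, 0.0, 0.12, 0.19, 0.34, 0.48, 0.47]
top -0.4 [-0.75, 0.09, 0.12, 0.17, 0.19, 0.48, 0.48]
top -0.3 [-0.75, 0.09, 0.09, 0.0, 0.0, 0.1, 0.0]
top -0.2 [-0.75, 0.0, 0.09, 0.09, 0.01, 0.01, 0.02]
top -0.1 [-0.75, 0.0, 0.09, 0.09, 0.0, 0.03, 0.03]
top -0.0 [-0.75, 0.02, 0.09, 0.09, 0.01, 0.04, 0.05]
top 0.1 [-0.75, 0.01, 0.09, 0.09, 0.06, 0.06, 0.07]
top 0.2 [-0.65, 0.09, 0.09, 0.0, 0.03, 0.55, 0.53]
top 0.3 [-0.75, 0.09, 0.09, 0.18, 0.5, 0.56, 0.29]
top 0.4 [-0.75, 0.0, 0.11, 0.18, 0.42, 0.43, 0.29]
top 0.5 [-0.04, 0.0, 0.11, 0.19, 0.32, 0.18, 0.18]
top 0.6 [-0.75, 0.0, 0.11, 0.17, 0.19, 0.18, 0.16]
scene -0.5 [None, 0.0, 0.12, 0.19, 0.65, 0.52, 0.31]
scene -0.4 [None, 0.08, 0.12, 0.18, 0.2, 0.27, 0.48]
scene -0.3 [None, 0.08, 0.09, 0.0, 0.0, 0.11, 0.0]
scene -0.2 [None, 0.0, 0.08, 0.09, 0.01, 0.02, 0.02]
scene -0.1 [-0.75, 0.0, 0.08, 0.09, 0.0, 0.02, 0.02]
scene -0.0 [-0.75, 0.01, 0.08, 0.08, 0.04, 0.05, 0.05]
scene 0.1 [-0.71, 0.01, 0.08, 0.09, 0.05, 0.05, 0.07]
scene 0.2 [-0.6, 0.08, 0.08, 0.0, 0.03, 0.47, 0.46]
scene 0.3 [-0.75, 0.08, 0.09, 0.18, 0.41, 0.44, 0.32]
scene 0.4 [-0.75, 0.0, 0.1, 0.17, 0.43, 0.43, 0.27]
scene 0.5 [0.46, 0.45, 0.09, 0.19, 0.41, 0.41, 0.36]
scene 0.6 [0.46, 0.4, 0.09, 0.18, 0.2, 0.2, 0.36]
t 0.1 p [0.2688 0.6187 0.1668] F [ 0.43  0.12 -0.22] ydir [-0.    -0.001 -1.   ] zdir [ 0.398  0.917 -0.001] w 0.094 q [-1.31  0.43  0.07  1.61 -0.03  1.11 -0.07]
world turn 29.5 turn row units [ 0.     -0.0491 -0.0001]
shift units per row, orientation now: [ 0.2576  0.0472 -0.2535]  after turn: [ 0.0994  0.0473 -0.3474]
```

```bash
python3 go.py .404 .2835 .12 36.2 20; python3 go.py .404 .2835 .12 6 20
```

```text
t 0.1 p [0.2688 0.6187 0.1668] F [ 0.43  0.12 -0.22] ydir [-0.    -0.001 -1.   ] zdir [ 0.398  0.917 -0.001] w 0.094 q [-1.31  0.43  0.07  1.61 -0.03  1.11 -0.07]
world turn -30.3 turn row units [-0.      0.0505  0.0001]
shift units per row, orientation now: [ 0.2576  0.0472 -0.2535]  after turn: [ 0.3503  0.047  -0.0888]
t 0.1 p [0.2688 0.6187 0.1668] F [ 0.43  0.12 -0.22] ydir [-0.    -0.001 -1.   ] zdir [ 0.398  0.917 -0.001] w 0.094 q [-1.31  0.43  0.07  1.61 -0.03  1.11 -0.07]
world turn -60.5 turn row units [-0.000e+00  1.009e-01  1.000e-04]
shift units per row, orientation now: [ 0.2576  0.0472 -0.2535]  after turn: [0.3475 0.0468 0.0995]
```

```bash
R=; python3 -m handwheel '0.367 0.02 -0.093 0 0.1 0;0.367 0.02 -0.093 0 0.1 0;0.367 0.02 -0.093 0 0.1 0;0.367 0.02 -0.093 0 0.1 0;0.367 0.02 -0.093 0 0.1 0;0.367 0.02 -0.093 0 0.1 0;0.367 0.02 -0.093 0 0.1 0;0.367 0.02 -0.093 0 0.1 0;0.367 0.02 -0.093 0 0.1 0;0.367 0.02 -0.093 0 0.1 0' 1 20
python3 -m handwheel '0.367 0.06 -0.093 0 0.1 0;0.367 0.06 -0.093 0 0.1 0;0.367 0.06 -0.093 0 0.1 0;0.367 0.06 -0.093 0 0.1 0;0.367 0.06 -0.093 0 0.1 0;0.367 0.06 -0.093 0 0.1 0;0.367 0.06 -0.093 0 0.1 0;0.367 0.06 -0.093 0 0.1 0;0.367 0.06 -0.093 0 0.1 0;0.367 0.06 -0.093 0 0.1 0'
python3 go.py .404 .2835 .092 6 6
```

```text
t: 0.93
eef_pos: [0.387, 0.4715, 0.1574]
eef_rot: [0.631, -0.631, 0.32, -0.32]
wrist_force: [-0.0, 1.6, -0.2]
width: 0.031
t: 1.77
eef_pos: [0.4147, 0.2864, 0.1271]
eef_rot: [-0.526, 0.526, -0.472, 0.472]
wrist_force: [0.1, 0.4, -0.5]
width: 0.0004
t 1.77 p [0.4147 0.2864 0.1271] F [ 0.14  0.35 -0.55] ydir [-0.  0. -1.] zdir [ 0.994  0.108 -0.   ] w 0.0 q [-1.07  0.2   0.38  2.04 -0.09  0.92 -0.53]
world turn -0.2 turn row units [0.     0.0012 0.    ]
shift units per row, orientation now: [ 0.0057  0.1169 -0.0363]  after turn: [ 0.0058  0.1169 -0.0363]
```

```bash
python3 -m handwheel '0.006 0.117 -0.036 0 0 0;0.006 0.117 -0.036 0 0 0;0.006 0.117 -0.036 0 0 0;0.006 0.117 -0.036 0 0 0;0.006 0.117 -0.036 0 0 0;0.006 0.117 -0.036 0 0 0;0 0 0 0 0 0;0 0 0 0 0 0;0 0.04 0 0 0 0;0 0 0 0 0 0'
python3 -m handwheel '0 0.03 0 0 0 0;0 0.03 0 0 0 0;0 0.03 0 0 0 0;0 0.03 0 0 0 0;0 0.02 0 0 0 0;0 0.02 0 0 0 0;0 0.02 0 0 0 0;0 0.02 0 0 0 0;0 0 0 0 0 0;0 0 0 0 0 0'
python3 - <<'E'
from rig import eyes
import cv2
cv2.imwrite("pics/w1.png",eyes.snapshot("wrist")["image"][:,:,::-1])
E
python3 go.py
```

```text
t: 2.6
eef_pos: [0.4044, 0.2854, 0.0903]
eef_rot: [0.528, -0.528, 0.471, -0.471]
wrist_force: [0.4, 0.7, 0.8]
width: 0.001
t: 3.43
eef_pos: [0.4043, 0.2852, 0.0803]
eef_rot: [-0.528, 0.528, -0.471, 0.471]
wrist_force: [0.5, -0.2, -0.1]
width: 0.0006
t 3.48 p [0.4043 0.2852 0.0804] F [ 0.15 -0.25  0.39] ydir [-0. -0. -1.] zdir [ 0.994  0.113 -0.   ] w 0.0 q [-1.06  0.25  0.37  2.11 -0.12  0.81 -0.51]
```

View pics/w1.png

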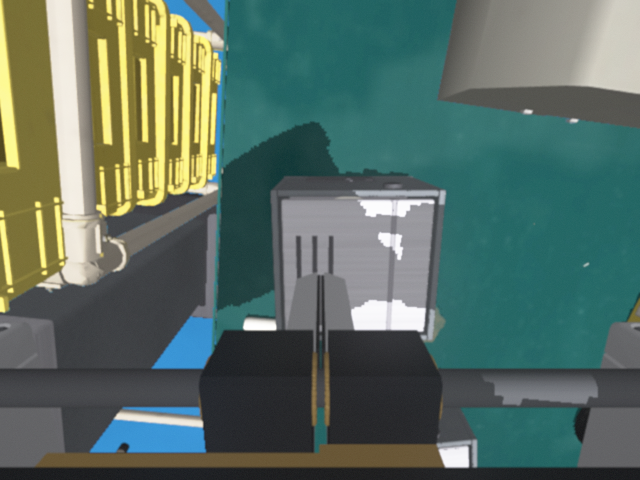

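The wrist view shows the fingertip on flap a at the ribs (ribs near (298–330, 257)). There is almost no force at 4 mm depth, so I'll press slightly deeper.

```bash
python3 -m handwheel '0 0.02 0 0 0 0;0 0.02 0 0 0 0;0 0.01 0 0 0 0;0 0 0 0 0 0;0 0 0 0 0 0;0 0 0 0 0 0;0 0 0 0 0 0;0 0 0 0 0 0;0 0 0 0 0 0;0 0 0 0 0 0';python3 go.py
```

```text
t: 4.32
eef_pos: [0.4043, 0.2852, 0.0779]
eef_rot: [-0.528, 0.528, -0.471, 0.471]
wrist_force: [1.3, -0.5, -1.1]
width: 0.0007
t 4.32 p [0.4043 0.2852 0.0779] F [ 1.28 -0.49 -1.09] ydir [-0. -0. -1.] zdir [ 0.994  0.114 -0.   ] w 0.001 q [-1.06  0.25  0.37  2.11 -0.12  0.8  -0.5 ]
```

```bash
cat > tilt.py <<'E'
# flap tilt from wrist depth: python3 tilt.py cx cy yaw_deg(box) 
import sys, numpy as np
from rig import env, eyes
from scipy.spatial.transform import Rotation as Ro
o=env.observe(); s=eyes.snapshot("wrist"); T=s["tool_from_camera"]
v,u=np.nonzero(s["z_map"]>0); z=s["z_map"][v,u]
P=(np.linalg.inv(s["mtx"])@np.stack([u*z,v*z,z])).T@T[:3,:3].T+T[:3,3]
P=Ro.from_quat(np.roll(o["eef_rot"],-1)).apply(P)+o["eef_pos"]
cx,cy,w=map(float,sys.argv[1:]); w=np.radians(w)
d=P[:,:2]-[cx,cy]; bx=d@[np.cos(w),np.sin(w)]; by=d@[-np.sin(w),np.cos(w)]
for a in range(-56,60,8):
    m=(bx*1e3>a)&(bx*1e3<=a+8)&(abs(by)>.018)&(abs(by)<.04)&(P[:,2]<.12)
    print("box x",a+4,"n",m.sum(),"z mm",(np.median(P[m,2])*1e3).round(1) if m.any() else "-")
E
python3 tilt.py .427 .286 6
```

```text
box x -52 n 320 z mm 84.3
box x -44 n 826 z mm 83.5
box x -36 n 498 z mm 83.8
box x -28 n 479 z mm 83.8
box x -20 n 499 z mm 83.8
box x -12 n 489 z mm 83.9
box x -4 n 549 z mm 83.8
box x 4 n 855 z mm 83.9
box x 12 n 857 z mm 83.9
box x 20 n 866 z mm 84.0
box x 28 n 850 z mm 83.9
box x 36 n 858 z mm 83.9
box x 44 n 690 z mm 83.8
box x 52 n 687 z mm 83.8
box x 60 n 0 z mm -
```

```bash
python3 - <<'E'
import numpy as np
from rig import eyes
s=eyes.snapshot("wrist"); T=s["tool_from_camera"]; print(T.round(3).tolist(), s["mtx"].round(1).tolist())
K=np.linalg.inv(s["mtx"])
for v in range(262,340,4):
  r=[]
  for u in (280,305,318,330,345):
    z=s["z_map"][v,u]; p=T[:3,:3]@(K@[u*z,v*z,z])+T[:3,3]; r.append((p*1e3).round(1).tolist())
  print(v,r)
E
```

```text
[[-0.002, 0.964, 0.264, -0.078], [-0.001, -0.264, 0.964, -0.217], [1.0, 0.001, 0.001, 0.001], [0.0, 0.0, 0.0, 1.0]] [[360.0, 0.0, 320.2], [0.0, 360.0, 238.9], [0.0, 0.0, 1.0]]
262 [[-3.5, -0.8, -24.4], [-5.3, -6.0, -8.4], [-5.2, -5.6, -0.3], [-5.4, -6.3, 7.1], [-5.4, -6.1, 16.3]]
266 [[-1.0, -1.2, -24.4], [-2.7, -6.1, -8.4], [-2.4, -5.1, -0.4], [-3.2, -7.3, 7.1], [-2.6, -5.7, 16.4]]
270 [[1.4, -2.2, -24.4], [0.1, -5.6, -8.4], [0.2, -5.1, -0.4], [-0.4, -6.7, 7.1], [-0.3, -6.5, 16.4]]
274 [[3.5, -3.7, -24.3], [2.6, -6.0, -8.5], [2.4, -6.5, -0.3], [-10.7, -40.9, 6.1], [2.3, -6.7, 16.4]]
278 [[6.3, -3.5, -24.4], [-10.8, -46.8, -6.7], [-9.1, -42.3, -0.2], [-10.7, -46.3, 5.9], [5.6, -5.0, 16.6]]
282 [[8.5, -4.6, -24.3], [-10.9, -52.3, -6.5], [-9.1, -47.7, -0.1], [-10.6, -51.4, 5.8], [-10.8, -51.9, 13.1]]
286 [[11.3, -4.4, -24.4], [-10.9, -57.2, -6.3], [-77.9, -216.7, 0.8], [-10.7, -56.8, 5.7], [-10.6, -56.5, 12.8]]
290 [[13.6, -5.4, -24.4], [-11.1, -62.5, -6.1], [-9.0, -57.5, -0.1], [-10.9, -62.1, 5.5], [-10.5, -61.1, 12.5]]
294 [[16.2, -5.8, -24.4], [-10.8, -66.3, -5.9], [-9.1, -62.5, -0.
[... 582 characters left out ...]
[-10.1, -84.4, 11.0]]
318 [[33.0, -5.8, -24.9], [-10.2, -88.0, -5.0], [-8.8, -85.2, 0.1], [-10.8, -89.1, 4.8], [-10.2, -87.9, 10.7]]
322 [[35.6, -6.2, -24.9], [-11.0, -92.6, -4.9], [-9.0, -88.9, 0.1], [-10.6, -91.8, 4.7], [-10.8, -92.2, 10.4]]
326 [[38.1, -6.9, -24.9], [-10.9, -95.5, -4.7], [-9.8, -93.5, 0.1], [-10.6, -95.0, 4.6], [-10.5, -94.7, 10.3]]
330 [[-34.9, -140.8, -8.6], [-34.1, -139.5, -2.8], [-9.4, -95.8, 0.1], [-35.1, -141.1, 3.2], [-34.7, -140.4, 6.7]]
334 [[-34.6, -142.1, -8.4], [-34.7, -142.3, -2.6], [-9.5, -98.8, 0.1], [-34.6, -142.2, 3.1], [-34.8, -142.4, 6.6]]
338 [[-34.8, -144.2, -8.2], [-34.0, -142.8, -2.6], [-8.9, -100.6, 0.1], [-34.8, -144.2, 3.1], [-34.4, -143.4, 6.5]]
```

Flap a is still flat at z = 84 mm although the TCP reads 78 mm, and the wrist depth suggests the visible fingertip ends short of that. I'll look from the scene camera.

```bash
python3 - <<'E'
from rig import env,eyes
import cv2,numpy as np
p=env.observe()["eef_pos"]
s=eyes.snapshot("scene"); q=s["mtx"]@(s["R"]@p+s["t"]); u,v=(q[:2]/q[2]); print(u,v)
u0,v0=int(u)-70,int(v)-80
c=s["image"][v0:v0+130,u0:u0+160].copy(); c=cv2.resize(c,None,fx=4.5,fy=4.5,interpolation=3)
cv2.circle(c,(int((u-u0)*4.5),int((v-v0)*4.5)),4,(255,0,0),1)
cv2.imwrite("pics/sc2.png",c[:,:,::-1])
E
```

```text
204.86098961014414 184.0681742021578
```

View pics/sc2.png

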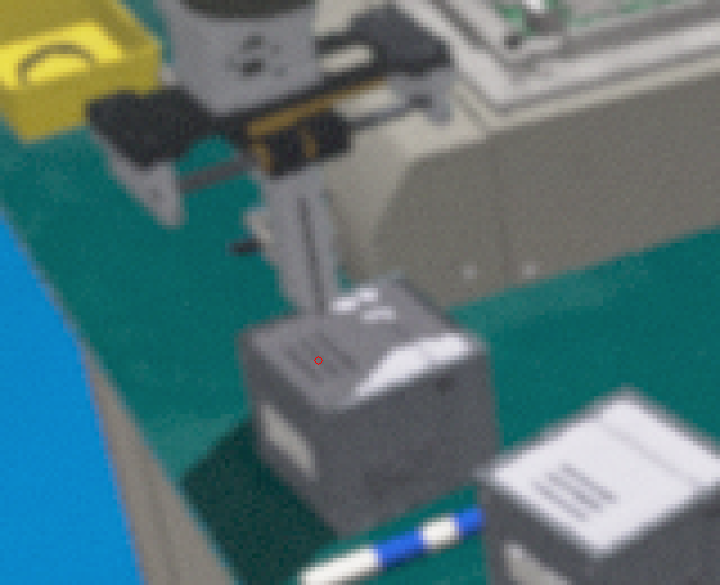

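The picture shows the real fingertip at crop (320,312), well above the flap. The nominal TCP projects to (318,360), which puts the tip about 38 mm lower. Wrist depth independently puts the finger end about 38–40 mm behind the nominal TCP. So contact should come at a reported z of about 0.046, and I'll descend carefully.

```bash
python3 -m handwheel '0 0.06 0 0 0 0;0 0.06 0 0 0 0;0 0.06 0 0 0 0;0 0.06 0 0 0 0;0 0.06 0 0 0 0;0 0.06 0 0 0 0;0 0.06 0 0 0 0;0 0.04 0 0 0 0;0 0 0 0 0 0;0 0 0 0 0 0'
python3 -m handwheel '0 0.02 0 0 0 0;0 0.02 0 0 0 0;0 0 0 0 0 0;0 0 0 0 0 0;0 0 0 0 0 0;0 0 0 0 0 0;0 0 0 0 0 0;0 0 0 0 0 0;0 0 0 0 0 0;0 0 0 0 0 0'
python3 -m handwheel '0 0.02 0 0 0 0;0 0.02 0 0 0 0;0 0 0 0 0 0;0 0 0 0 0 0;0 0 0 0 0 0;0 0 0 0 0 0;0 0 0 0 0 0;0 0 0 0 0 0;0 0 0 0 0 0;0 0 0 0 0 0'
python3 - <<'E'
from rig import eyes
import numpy as np
s=eyes.snapshot("wrist"); T=s["tool_from_camera"]; K=np.linalg.inv(s["mtx"])
for v in range(262,284,2):
  r=[]
  for u in (305,335):
    z=s["z_map"][v,u]; p=T[:3,:3]@(K@[u*z,v*z,z])+T[:3,3]; r.append((p*1e3).round(1).tolist())
  print(v,r)
E
```

```text
t: 5.3
eef_pos: [0.4043, 0.2851, 0.0548]
eef_rot: [-0.527, 0.528, -0.471, 0.471]
wrist_force: [0.1, 1.5, -0.1]
width: 0.0005
t: 6.13
eef_pos: [0.4043, 0.2852, 0.0529]
eef_rot: [-0.528, 0.528, -0.471, 0.471]
wrist_force: [-0.2, 0.3, -0.2]
width: 0.0006
t: 6.97
eef_pos: [0.4043, 0.2852, 0.0509]
eef_rot: [-0.528, 0.528, -0.471, 0.471]
wrist_force: [0.3, -1.5, -0.6]
width: 0.0007
262 [[-14.7, -33.3, -7.2], [-14.8, -33.5, 8.9]]
264 [[-13.2, -32.1, -7.3], [-13.7, -33.5, 8.9]]
266 [[-12.2, -32.5, -7.2], [-12.7, -34.0, 8.9]]
268 [[-11.1, -32.8, -7.2], [-11.2, -33.0, 9.0]]
270 [[-10.0, -33.0, -7.2], [-10.3, -33.7, 9.0]]
272 [[-8.9, -32.9, -7.3], [-8.5, -32.0, 9.1]]
274 [[-8.0, -33.7, -7.2], [-7.7, -32.8, 9.0]]
276 [[-10.7, -43.7, -6.8], [-11.2, -45.0, 8.5]]
278 [[-10.9, -46.9, -6.7], [-10.5, -45.7, 8.5]]
280 [[-10.9, -49.5, -6.6], [-10.9, -49.5, 8.3]]
282 [[-10.5, -51.3, -6.5], [-10.7, -51.6, 8.2]]
```

```bash
python3 -m handwheel '0 0.03 0 0 0 0;0 0.03 0 0 0 0;0 0.03 0 0 0 0;0 0.03 0 0 0 0;0 0 0 0 0 0;0 0 0 0 0 0;0 0 0 0 0 0;0 0 0 0 0 0;0 0 0 0 0 0;0 0 0 0 0 0'
python3 -m handwheel '0 0.02 0 0 0 0;0 0.02 0 0 0 0;0 0 0 0 0 0;0 0 0 0 0 0;0 0 0 0 0 0;0 0 0 0 0 0;0 0 0 0 0 0;0 0 0 0 0 0;0 0 0 0 0 0;0 0 0 0 0 0'
python3 -m handwheel '0 0.02 0 0 0 0;0 0.02 0 0 0 0;0 0 0 0 0 0;0 0 0 0 0 0;0 0 0 0 0 0;0 0 0 0 0 0;0 0 0 0 0 0;0 0 0 0 0 0;0 0 0 0 0 0;0 0 0 0 0 0'
python3 tilt.py .427 .286 6
```

```text
t: 7.85
eef_pos: [0.4042, 0.2852, 0.045]
eef_rot: [-0.528, 0.528, -0.471, 0.471]
wrist_force: [-3.0, -1.2, 9.0]
width: 0.0005
t: 8.68
eef_pos: [0.4042, 0.2853, 0.0434]
eef_rot: [0.528, -0.528, 0.471, -0.471]
wrist_force: [-5.7, -2.8, 18.7]
width: 0.0008
t: 9.52
eef_pos: [0.4043, 0.2854, 0.0419]
eef_rot: [0.528, -0.527, 0.471, -0.471]
wrist_force: [-8.2, -4.5, 29.2]
width: 0.0007
box x -52 n 287 z mm 84.3
box x -44 n 839 z mm 76.6
box x -36 n 623 z mm 77.7
box x -28 n 659 z mm 78.6
box x -20 n 674 z mm 79.4
box x -12 n 653 z mm 80.3
box x -4 n 686 z mm 81.1
box x 4 n 721 z mm 81.9
box x 12 n 725 z mm 82.8
box x 20 n 709 z mm 83.8
box x 28 n 709 z mm 84.5
box x 36 n 955 z mm 85.4
box x 44 n 916 z mm 86.1
box x 52 n 886 z mm 83.9
box x 60 n 0 z mm -
```

Flap a springs back: 9 N at eef z = 0.045, 29 N at 0.042, tilt about 0.1 rad. That makes it full. Contact is at eef z ≈ 0.048, so pressing to 0.045 is enough to discriminate. I'll lift and go to b.

```bash
python3 -m handwheel '0 -0.1 0 0 0 0;0 -0.1 0 0 0 0;0 -0.1 0 0 0 0;0 -0.1 0 0 0 0;0 -0.1 0 0 0 0;0 -0.1 0 0 0 0;0 0 0 0 0 0;0 0 0 0 0 0;0 0 0 0 0 0;0 0 0 0 0 0'; python3 go.py .471 .1016 .07 13.5 8;  python3 tilt.py .427 .286 6 | sed -n '2p;6p;11p'
```

```text
t: 10.4
eef_pos: [0.4041, 0.2851, 0.0706]
eef_rot: [-0.527, 0.528, -0.471, 0.471]
wrist_force: [0.3, 0.1, -0.2]
width: 0.0005
t 10.4 p [0.4041 0.2851 0.0706] F [ 0.29  0.11 -0.16] ydir [-0. -0. -1.] zdir [ 0.994  0.114 -0.   ] w 0.001 q [-1.06  0.26  0.36  2.11 -0.13  0.79 -0.5 ]
world turn 7.0 turn row units [ 0.     -0.0291 -0.    ]
shift units per row, orientation now: [0.4748 0.0017 0.114 ]  after turn: [0.4851 0.0017 0.0554]
box x -44 n 838 z mm 82.4
box x -12 n 523 z mm 83.3
box x 28 n 841 z mm 84.0
```

```bash
python3 -m handwheel '0.48 0 0.085 0 -0.029 0;0.48 0 0.085 0 -0.029 0;0.48 0 0.085 0 -0.029 0;0.48 0 0.085 0 -0.029 0;0.48 0 0.085 0 -0.029 0;0.48 0 0.085 0 -0.029 0;0.48 0 0.085 0 -0.029 0;0.48 0 0.085 0 -0.029 0;0 0 0 0 0 0;0 0 0 0 0 0'; python3 go.py .471 .1016 .05 13.5 4; python3 tilt.py .493 .107 13.5 | sed -n '2p;6p;11p'
```

```text
t: 11.28
eef_pos: [0.4699, 0.1006, 0.0707]
eef_rot: [-0.554, 0.555, -0.439, 0.439]
wrist_force: [0.1, 0.6, -0.0]
width: 0.0005
t 11.28 p [0.4699 0.1006 0.0707] F [ 0.05  0.56 -0.02] ydir [-0. -0. -1.] zdir [ 0.973  0.23  -0.   ] w 0.0 q [-0.73  0.25  0.44  2.15 -0.15  0.78  0.04]
world turn 0.2 turn row units [ 0.     -0.0015 -0.    ]
shift units per row, orientation now: [-0.0037  0.1035  0.0068]  after turn: [-0.0037  0.1035  0.0068]
box x -44 n 804 z mm 83.4
box x -12 n 537 z mm 83.9
box x 28 n 896 z mm 83.9
```

```bash
python3 -m handwheel '0 0.1 0 0 0 0;0 0.1 0 0 0 0;0 0.1 0 0 0 0;0 0.1 0 0 0 0;0 0.04 0 0 0 0;0 0.03 0 0 0 0;0 0.03 0 0 0 0;0 0 0 0 0 0;0 0 0 0 0 0;0 0 0 0 0 0'; python3 tilt.py .493 .107 13.5 | sed -n '2p;6p;11p'
```

```text
t: 12.17
eef_pos: [0.4695, 0.1017, 0.0459]
eef_rot: [-0.555, 0.555, -0.438, 0.438]
wrist_force: [-3.4, 0.3, 4.0]
width: 0.0005
box x -44 n 808 z mm 82.3
box x -12 n 667 z mm 83.2
box x 28 n 772 z mm 84.0
```

```bash
python3 -m handwheel '0 0.015 0 0 0 0;0 0.015 0 0 0 0;0 0 0 0 0 0;0 0 0 0 0 0;0 0 0 0 0 0;0 0 0 0 0 0;0 0 0 0 0 0;0 0 0 0 0 0;0 0 0 0 0 0;0 0 0 0 0 0'; python3 tilt.py .493 .107 13.5 | sed -n '2p;6p;11p'
```

```text
t: 13.05
eef_pos: [0.4695, 0.1017, 0.0447]
eef_rot: [-0.555, 0.555, -0.438, 0.438]
wrist_force: [-5.8, 0.0, 11.6]
width: 0.0005
box x -44 n 830 z mm 80.6
box x -12 n 671 z mm 82.4
box x 28 n 775 z mm 84.1
```

Flap b is full: the force rose from 4 N to 11.6 N within 1.2 mm. Lifting and moving on to c.

```bash
python3 -m handwheel '0 -0.1 0 0 0 0;0 -0.1 0 0 0 0;0 -0.1 0 0 0 0;0 -0.1 0 0 0 0;0 -0.1 0 0 0 0;0 0 0 0 0 0;0 0 0 0 0 0;0 0 0 0 0 0;0 0 0 0 0 0;0 0 0 0 0 0'; python3 go.py .5055 -.112 .07 0.5 10; python3 go.py .5055 -.112 .07 -12.5 10
```

```text
t: 13.93
eef_pos: [0.4695, 0.1016, 0.0692]
eef_rot: [-0.555, 0.555, -0.438, 0.438]
wrist_force: [0.4, 0.2, -0.5]
width: 0.0007
t 13.93 p [0.4695 0.1016 0.0692] F [ 0.37  0.21 -0.51] ydir [-0. -0. -1.] zdir [ 0.972  0.233 -0.   ] w 0.001 q [-0.73  0.25  0.44  2.15 -0.15  0.78  0.04]
world turn -13.0 turn row units [-0.      0.0432  0.    ]
shift units per row, orientation now: [ 0.4322 -0.0016 -0.0296]  after turn: [ 0.4278 -0.0017  0.0682]
t 13.93 p [0.4695 0.1016 0.0692] F [ 0.37  0.21 -0.51] ydir [-0. -0. -1.] zdir [ 0.972  0.233 -0.   ] w 0.001 q [-0.73  0.25  0.44  2.15 -0.15  0.78  0.04]
world turn -26.0 turn row units [-0.      0.0866  0.    ]
shift units per row, orientation now: [ 0.4322 -0.0016 -0.0296]  after turn: [ 0.4015 -0.0017  0.1627]
```

```bash
python3 -m handwheel '0.43 0 0.068 0 0.087 0;0.43 0 0.068 0 0.087 0;0.43 0 0.068 0 0.087 0;0.43 0 0.068 0 0.087 0;0.43 0 0.068 0 0.087 0;0.43 0 0.068 0 0.087 0;0.43 0 0.068 0 0.087 0;0.43 0 0.068 0 0.087 0;0.43 0 0.068 0 0.087 0;0.43 0 0.068 0 0.087 0'; python3 go.py .5055 -.112 .05 -12.5 4; python3 tilt.py .528 -.117 -12.5 | sed -n '2p;6p;11p'
```

```text
t: 14.77
eef_pos: [0.5098, -0.1115, 0.0692]
eef_rot: [-0.441, 0.442, -0.552, 0.552]
wrist_force: [1.1, -0.9, -0.4]
width: 0.0003
t 14.77 p [ 0.5098 -0.1115  0.0692] F [ 1.12 -0.86 -0.37] ydir [-0. -0. -1.] zdir [ 0.975 -0.221 -0.   ] w 0.0 q [-0.41  0.34  0.6   2.07 -0.26  0.81  0.13]
world turn 0.2 turn row units [ 0.    -0.002 -0.   ]
shift units per row, orientation now: [ 0.0073  0.096  -0.0206]  after turn: [ 0.0072  0.096  -0.0206]
box x -44 n 869 z mm 83.5
box x -12 n 509 z mm 83.9
box x 28 n 837 z mm 84.0
```

```bash
python3 -m handwheel '0.007 0.096 -0.02 0 0 0;0.007 0.096 -0.02 0 0 0;0.007 0.096 -0.02 0 0 0;0.007 0.096 -0.02 0 0 0;0 0.04 0 0 0 0;0 0.04 0 0 0 0;0 0.02 0 0 0 0;0 0 0 0 0 0;0 0 0 0 0 0;0 0 0 0 0 0'; python3 tilt.py .528 -.117 -12.5 | sed -n '2p;6p;11p'
```

```text
t: 15.65
eef_pos: [0.5058, -0.1109, 0.0453]
eef_rot: [-0.442, 0.442, -0.552, 0.552]
wrist_force: [-0.3, 0.0, -0.4]
width: 0.0005
box x -44 n 806 z mm 80.7
box x -12 n 651 z mm 82.3
box x 28 n 742 z mm 84.1
```

Flap c sank about 0.05 rad with no reaction force, so it looks empty. I'll push it down in stages, watching the force and tilt.

```bash
python3 -m handwheel '0 0.04 0 0 0 0;0 0.04 0 0 0 0;0 0.04 0 0 0 0;0 0 0 0 0 0;0 0 0 0 0 0;0 0 0 0 0 0;0 0 0 0 0 0;0 0 0 0 0 0;0 0 0 0 0 0;0 0 0 0 0 0'; python3 tilt.py .528 -.117 -12.5 | sed -n '2p;6p;11p'
```

```text
t: 16.53
eef_pos: [0.5056, -0.1109, 0.0392]
eef_rot: [0.442, -0.442, 0.552, -0.552]
wrist_force: [-0.3, 0.2, -0.6]
width: 0.0008
box x -44 n 895 z mm 71.8
box x -12 n 652 z mm 77.4
box x 28 n 758 z mm 84.7
```

Flap c is empty: 0.18 rad with no force.

```bash
python3 -m handwheel '0 0.06 0 0 0 0;0 0.06 0 0 0 0;0 0.06 0 0 0 0;0 0.06 0 0 0 0;0 0.06 0 0 0 0;0 0.06 0 0 0 0;0 0.06 0 0 0 0;0 0.06 0 0 0 0;0 0 0 0 0 0;0 0 0 0 0 0'; python3 tilt.py .528 -.117 -12.5
```

```text
t: 17.42
eef_pos: [0.5052, -0.1109, 0.0149]
eef_rot: [0.442, -0.442, 0.552, -0.552]
wrist_force: [-1.1, 0.6, -0.3]
width: 0.0005
box x -52 n 205 z mm 84.3
box x -44 n 1421 z mm 48.3
box x -36 n 228 z mm 10.8
box x -28 n 528 z mm 45.9
box x -20 n 651 z mm 51.4
box x -12 n 709 z mm 57.6
box x -4 n 768 z mm 63.7
box x 4 n 853 z mm 69.7
box x 12 n 952 z mm 75.7
box x 20 n 1052 z mm 81.8
box x 28 n 1203 z mm 87.8
box x 36 n 1425 z mm 93.9
box x 44 n 450 z mm 96.6
box x 52 n 830 z mm 83.9
box x 60 n 0 z mm -
```

```bash
python3 -m handwheel '0 0.05 0 0 0 0;0 0.05 0 0 0 0;0 0.05 0 0 0 0;0 0.05 0 0 0 0;0 0.05 0 0 0 0;0 0.05 0 0 0 0;0 0.02 0 0 0 0;0 0 0 0 0 0;0 0 0 0 0 0;0 0 0 0 0 0'; python3 tilt.py .528 -.117 -12.5|sed -n '4,13p'
```

```text
t: 18.3
eef_pos: [0.5056, -0.1109, -0.0008]
eef_rot: [-0.442, 0.442, -0.552, 0.552]
wrist_force: [-0.2, 0.3, -0.0]
width: 0.0001
box x -28 n 253 z mm 11.1
box x -20 n 452 z mm 34.8
box x -12 n 643 z mm 44.0
box x -4 n 831 z mm 53.2
box x 4 n 1000 z mm 62.4
box x 12 n 1192 z mm 71.7
box x 20 n 1417 z mm 81.2
box x 28 n 2175 z mm 91.1
box x 36 n 2620 z mm 98.7
box x 44 n 134 z mm 98.3
```

```bash
python3 -m handwheel '0 0.04 0 0 0 0;0 0.04 0 0 0 0;0 0.04 0 0 0 0;0 0.04 0 0 0 0;0 0.02 0.02 0 0 0;0 0 0.03 0 0 0;0 0 0.03 0 0 0;0 0 0 0 0 0;0 0 0 0 0 0;0 0 0 0 0 0'; python3 tilt.py .528 -.117 -12.5|sed -n '4,13p'
```

```text
t: 19.18
eef_pos: [0.5097, -0.1118, -0.0097]
eef_rot: [-0.442, 0.442, -0.552, 0.552]
wrist_force: [0.4, 0.4, -0.0]
width: 0.0005
box x -28 n 258 z mm 11.3
box x -20 n 277 z mm 13.8
box x -12 n 402 z mm 28.3
box x -4 n 673 z mm 41.4
box x 4 n 991 z mm 54.2
box x 12 n 1335 z mm 67.3
box x 20 n 1759 z mm 80.7
box x 28 n 3316 z mm 94.9
box x 36 n 1985 z mm 101.5
box x 44 n 11 z mm 10.8
```

Flap c is at about 1.02 rad. I'll ease forward off the flap, then withdraw upward.

```bash
python3 -m handwheel '0 -0.02 -0.03 0 0 0;0 -0.02 -0.03 0 0 0;0 -0.1 -0.02 0 0 0;0 -0.25 0 0 0 0;0 -0.4 0 0 0 0;0 -0.4 0 0 0 0;0 -0.4 0 0 0 0;0 -0.4 0 0 0 0;0 -0.4 0 0 0 0;0 -0.3 0 0 0 0'; python3 -m handwheel '0 -0.1 0 0 0 0;0 0 0 0 0 0;0 0 0 0 0 0;0 0 0 0 0 0;0 0 0 0 0 0;0 0 0 0 0 0;0 0 0 0 0 0;0 0 0 0 0 0;0 0 0 0 0 0;0 0 0 0 0 0'; python3 tilt.py .528 -.117 -12.5|sed -n '4,13p'
python3 - <<'E'
from rig import eyes
import cv2,numpy as np
from m import *
s=eyes.snapshot("scene"); cv2.imwrite("pics/sc3.png",cv2.resize(s["image"][130:400,150:460],None,fx=2.2,fy=2.2)[:,:,::-1])
# other flaps: slope of z along box x
P=back(s,np.ones((480,640),bool))
for n,x,y,w in(("a",.427,.286,6),("b",.493,.107,13.5),("d",.433,-.279,9)):
    w=np.radians(w); d=P[:,:2]-[x,y]; bx=d@[np.cos(w),np.sin(w)]; by=d@[-np.sin(w),np.cos(w)]
    m=(abs(bx)<.04)&(abs(by)<.038)&(P[:,2]>.05)&(P[:,2]<.1); print(n,m.sum(),np.polyfit(bx[m],P[m,2],1).round(3))
E
```

```text
t: 20.07
eef_pos: [0.5058, -0.1111, 0.1266]
eef_rot: [-0.442, 0.442, -0.552, 0.552]
wrist_force: [0.7, 0.4, 0.4]
width: 0.0001
t: 20.9
eef_pos: [0.5056, -0.1109, 0.1296]
eef_rot: [0.442, -0.442, 0.552, -0.552]
wrist_force: [0.3, -0.0, 0.5]
width: 0.0007
box x -28 n 356 z mm 11.0
box x -20 n 362 z mm 11.9
box x -12 n 416 z mm 26.8
box x -4 n 488 z mm 40.2
box x 4 n 556 z mm 53.5
box x 12 n 625 z mm 66.8
box x 20 n 721 z mm 80.0
box x 28 n 831 z mm 93.1
box x 36 n 566 z mm 101.4
box x 44 n 28 z mm 10.8
a 549 [0.013 0.082]
b 670 [0.014 0.082]
d 1528 [-0.004  0.083]
```

View pics/sc3.png

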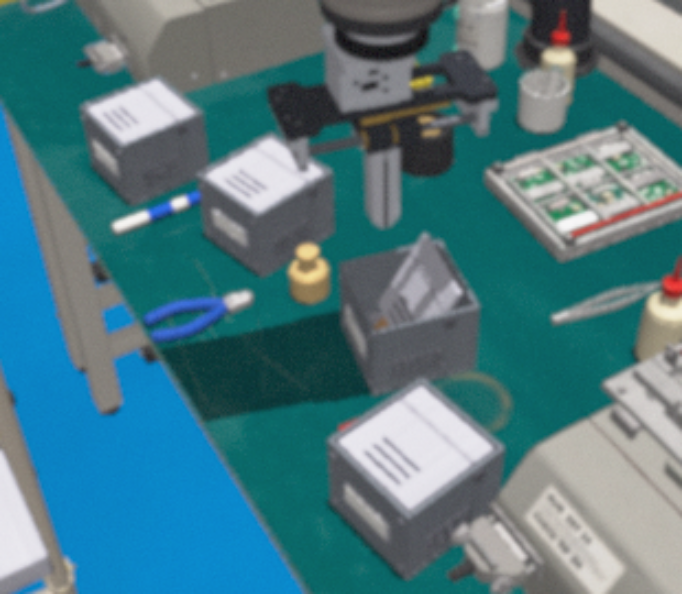

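Box c at (410,310) is wide open (slope 13.3/8, about 1.03 rad). The hand is clear above it, the other flaps are shut (under 0.02 rad), and the bystanders in view look unmoved.

```bash
python3 -c "
from rig import env
print(env.finish_job())"
```

```text
the job is handed in; nothing more can be done
None
```

I found the empty box, box_c (second from the right), pushed its flap wide open, and handed the job in at about 21 s. No verdict was reported.

- **Pressing:** Flaps a and b sprang back against my press, so both hold a reel. Flap c sank with no measurable resistance. I did not press d, because c had already been found.
- **Final state:** After I withdrew the hand, the wrist depth showed flap c at about 1.03 rad. The scene depth showed flaps a, b and d within about 0.015 rad of level. The wrist force was about zero, and the bystanders in the last picture looked unmoved; I did not measure their positions.

**What disagreed:** The real fingertip ends about 37 mm behind the stated TCP. Wrist depth, the scene picture and the contact height all agreed on this, so my first presses on a were in free air. On a I then ran three steps in one go without checking the force between them. It reached 29 N vertically (about 31 N in total) against the dead stop, under the 40 N limit but more than a light press. After that I checked after each step.

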